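# Roll the shield strips flush in the pressing jig

### The arm

A 7-joint arm with a two-finger parallel gripper is mounted at the origin on a cart in front of the work surface, level with it; the furniture and walls round the work are solid. World frame = base frame: x ahead of the robot, y to its left, z up, the work surface at z = 0. Lengths are in m, angles in rad, forces in N, time in s.
With the tool pointing down it reaches from about 0.4 to 0.75 m from the base axis. Payload 19.5 kg.
Tool frame: the origin (TCP) lies midway between the tips of the shut fingers; the grasp point (between the pads) lies behind it (bot.tcp_to_grasp is the z of the grasp point in the tool frame, in m); z points along the fingers, y is the line along which they close (so a half turn about z gives the same grasp; the last joint's range is limited). The gripper opens to 85 mm and grips with 20 to 120 N. Pads are 22 mm wide; open, the fingers measure 114 mm over their backs; the gripper's body (76 mm by 85 mm) begins 54 mm behind the grasp point. The pads swing forward as they close: fully open they stand 13 mm farther back than shut.
Start: joints at [1.3, 0.707, -0.028, 1.485, 0.022, 0.951, -0.075], TCP at [0.13, -0.56, 0.231] pointing down, gripper open.
Joint ranges: [-2.71, 2.71], [-0.32, 2.16], [-1.57, 1.52], [0, 2.45], [-1.46, 4.6], [0, 2.02], [-2.83, 2.83]. Speed limits (rad/s): [1.89, 1.89, 2.57, 2.57, 3.01, 3.01, 3.01].

### API

Orientations are given as a rotation vector (axis times angle).
In Python, from plant import bot gives the robot as it stands. The module is installed in compiled form; this text tells all that it offers.
- The arm moves only by the shell command python3 -m crank 'ROWS'. ROWS is JSON, a list of rows, each a list of 7 numbers: the closure, from -1 (fully open) to 1 (shut), then the shift along the tool's x, y, z in mm, then the turn, a rotation vector about the tool's x, y, z in rad. In form: [[gripper, dx, dy, dz, rx, ry, rz], ...]. A call has 1 to 12 rows; each row is the pose to reach, as a shift and turn from the pose commanded when the call began, along the tool's axes at that moment; what a row does not reach only later rows make up. A row lasts 1/10 s, in which the tool goes at most 50 mm and 8.59 degrees, less where a joint would pass 70% of its speed; a pose out of reach is approached as far as the arm can. A call with a gripper value outside its range is refused whole. The fingers move at their own pace and stop on an object; the grip force is fixed at half the most. Time passes only in rows, so rows that repeat a pose let the fingers close. It gives the time, the measured TCP pose, the force, the opening and the grip force at its end, in the units of the state.
- bot.observe(): the state, without advancing time (a new reading comes with each control period).
- bot.grab_frame(name): name is "scene" or "top"; returns the picture (420x560x3 uint8, blue, green, red); there is no depth.
- bot.camera_params(name): a dict with "intrinsics" (3x3 intrinsics, pixels), "origin" and "orientation" of the camera in the world. Camera axes: x right, y down, z forward; pixel columns grow to the right and rows downward; lengths in m; the calibration is good to about 2 mm. A picture is of the moment at which its call begins. camera_params takes no time and is no camera call.
- bot.sign_off(): hands the job in; it is judged then, once.
Trained networks look in the newest picture that a camera, given by its name, has taken for a name from the list of things; names that differ only in an ending like _2 or _b are one class to them, and where a whole thing is asked for, a point or a joint stands for the part that bears it (a point fixed in the world has none). Each returns a list of dicts, best first, with "confidence" (0 to 1); they miss things now and then, are a little off and sometimes report something else, mostly with a low value. They report only what shows in the picture. A call takes as long as a camera call.
- bot.silhouettes(camera, label): "mask" (420x560 bool, what is visible of it) and "location" ([column, row] in pixels, amid what is visible of it).
- bot.spot_point(camera, label): "location" ([column, row] in pixels: a listed point, or the origin of a listed thing).
The state is a dict: "t": time; "qpos": joint angles; "joint_velocities": joint speeds; "joint_torque": joint torques, N m; "eef_pos": TCP position; "eef_rot": TCP orientation; "contact_force": force on the tool from outside, world axes, zero at the start; "torque": the same for the moment, N m; "opening": opening from 0.0 (shut) to 1.0 (fully open); "grasp_force": force on a finger pad.
Only numpy, scipy, OpenCV 4.12 (cv2) and the standard library are available. Lean on these libraries where they do the work, as an engineer would, in place of code of your own. Each camera call takes 0.05 s, during which the arm holds its last target. There are 200 camera calls.

### The job

Take the hand roller from its stand and roll it along the jig from one end to the other, pressing steadily (about 12 N, never more than 25 N), until all six metal strips of the shield sheet are down flush with the rails beside them. Touch the jig only with the roller; then set the roller back in its stand and let go; leave the phone, the spudger and the tweezers where they are.

Things in the scene. Friction and masses are not known exactly. Their poses are not given: they have to be found in the camera images.
- jig: pressing jig fixed on the 3 mm thick blue mat (place varies): grey base 112 x 204 x 10 mm; origin at the centre of the base's underside, z up, y along the 204 mm length, which is the rolling direction. On the base a riser and a plate that tilts about a pin are locked; on the plate a sprung steel platen holds the sheet of six strips
- pivot_pin (a point): point on the base, jig y = -76 mm, z = 20 mm: where the cross pin (parallel to jig x) is at its lowest. The pin is locked 0 to 6 mm higher and the plate on it at a tilt of 0 to 0.09 rad that lifts its +y end (0 to 14 mm there). Height and tilt differ each time and are NOT given: feel them by the force. The platen, 90 x 172 mm, floats on springs of 12 N/mm and sinks at most 3 mm
- sheet_centre (a point): point fixed to the base: centre of the sheet's top if the plate were lowest and level and the strips proud, 47.5 mm above the jig's underside; it does not follow height or tilt. The platen's side rails (inner faces at x = +-33 mm) and end lands (y = +-68 to +-86 mm) have their tops 2.5 mm lower, at jig z = 45 mm when lowest and level; the six strips lie between them
- strip_1 (a joint): seating depth (m) of strip 1, a flat aluminium bar (64 mm across the jig, 21.2 mm along it), centred at jig y = -55.5 mm: 0 = standing 2.5 mm proud of the rails, 0.0025 = fully down and flush. A stiff fit that gives way above about 7 N (somewhat more when pushed faster) and stays where it is left
- strip_2 (a joint): seating depth (m) of strip 2, a flat aluminium bar (64 mm across the jig, 21.2 mm along it), centred at jig y = -33.3 mm: 0 = standing 2.5 mm proud of the rails, 0.0025 = fully down and flush. A stiff fit that gives way above about 7 N (somewhat more when pushed faster) and stays where it is left
- strip_3 (a joint): seating depth (m) of strip 3, a flat aluminium bar (64 mm across the jig, 21.2 mm along it), centred at jig y = -11.1 mm: 0 = standing 2.5 mm proud of the rails, 0.0025 = fully down and flush. A stiff fit that gives way above about 7 N (somewhat more when pushed faster) and stays where it is left
- strip_4 (a joint): seating depth (m) of strip 4, a flat aluminium bar (64 mm across the jig, 21.2 mm along it), centred at jig y = +11.1 mm: 0 = standing 2.5 mm proud of the rails, 0.0025 = fully down and flush. A stiff fit that gives way above about 7 N (somewhat more when pushed faster) and stays where it is left
- strip_5 (a joint): seating depth (m) of strip 5, a flat aluminium bar (64 mm across the jig, 21.2 mm along it), centred at jig y = +33.3 mm: 0 = standing 2.5 mm proud of the rails, 0.0025 = fully down and flush. A stiff fit that gives way above about 7 N (somewhat more when pushed faster) and stays where it is left
- strip_6 (a joint): seating depth (m) of strip 6, a flat aluminium bar (64 mm across the jig, 21.2 mm along it), centred at jig y = +55.5 mm: 0 = standing 2.5 mm proud of the rails, 0.0025 = fully down and flush. A stiff fit that gives way above about 7 N (somewhat more when pushed faster) and stays where it is left
- roller: loose hand roller, 0.3 kg, 112 mm tall, upright in its stand. Origin at the lowest point of the drum, z up the handle, x along the drum's axle. Black rubber drum 36 mm diameter, 46 mm wide, axle at z = 18 mm; fork plates out to x = +-28.5 mm; aluminium bridge 76 mm (x) by 36 mm (y), z = 42 to 48 mm; black handle 32 mm (x) by 24 mm (y), z = 48 to 112 mm. Pinch the handle across its 24 mm (along y) at about z = 85 mm; it rolls along its y. The same either way round
- drum (a joint): angle (rad) by which the drum has turned on its axle in the fork, 0 at the start, either sign; turns freely, 18 mm of travel per rad
- stand: grey roller stand fixed on the 3 mm thick blue mat (place varies), base 98 x 74 x 8 mm, origin at the centre of its underside. Cheeks at x = +-32 to +-42 mm, top at z = 53 mm, carry the roller by the ends of its bridge; stop lips at y = +-22 to +-28 mm rise 7 mm above them. The stored roller's origin is at the stand's x = y = 0, z = 11 mm, its axes parallel
- phone: bystander: black phone lying flat, 147 x 72 x 9 mm, origin at the centre of its underside
- spudger: bystander: black plastic pry stick 150 mm long, lying flat behind the work, origin at the centre of its underside
- tweezers: bystander: black bent tweezers 120 mm long, lying flat, origin at the centre of its underside

How it is judged:
On the way, in this order (a step that is already met when the one before it is completed fails the run):
1. an end strip is down and the drum has rolled at least 3 rad (54 mm) along the sheet ((value of joint drum above 3 rad or value of joint drum below -3 rad) and value of joint any of strip_1, strip_6 above 0.0019 m), for 0.05 s.
2. all six strips are down (value of joint each of strip_1, strip_2, strip_3, strip_4, strip_5, strip_6 above 0.0019 m), for 0.2 s.
At the end, for the whole second after the job is handed in: all six strips at least 1.9 mm of their 2.5 mm down; the roller hangs upright and at rest in its stand (within 8 mm of its stored place, at its stored height within 4 mm, tilt under 0.1 rad, axle within 0.2 rad of the stand's x), released (all of step 2 and horizontal distance between roller and stand below 0.008 m and z of roller in the frame of stand between 0.008 and 0.015 m and angle between roller's own z axis and vertical below 0.1 rad and angle between the x axis of roller and the x axis of stand, either way round below 0.2 rad and linear speed of roller below 0.02 m/s); the robot touches nothing.
It fails at once if the roller presses or knocks the jig with more than 25 N (contact force between roller and jig above 25 N).
It fails at once if the fingers or arm touch the jig (contact force between any of the fingers, the arm and jig above 0.5 N).
It fails at once if the phone, the spudger or the tweezers are moved by more than 15 mm (distance of any of phone, spudger, tweezers from where it was at the start of the episode above 0.015 m).
It also fails if it takes over 64 s, if anything falls off the work surface, if the arm or the gripper's body presses on something with over 40 N, if the wrist force passes 120 N, or if a joint passes its speed limit or range.

## Working session

There is one attempt and no reset: what is moved stays moved. The work goes in short steps, Python scripts to look and compute and a shell command to move; the robot and the scene stay as the last step left them, time stands still between calls to the robot, and variables do not carry over. Pictures are saved under pics/ and viewed, at most 10 in all, crops included, and the job is handed in when it is done.

```bash
mkdir -p pics
cat > h.py <<'E'
import numpy as np, cv2
from scipy.spatial.transform import Rotation as R
from plant import bot
def cam(n):
    p=bot.camera_params(n); K=np.array(p["intrinsics"]); o=np.array(p["origin"]); r=np.array(p["orientation"])
    M=R.from_rotvec(r).as_matrix() if r.size==3 else r.reshape(3,3)
    return K,o,M
def ray(n,px,z):
    K,o,M=cam(n); d=M@np.linalg.solve(K,[px[0],px[1],1]); return o+d*(z-o[2])/d[2]
def proj(n,P):
    K,o,M=cam(n); c=(np.atleast_2d(P)-o)@M@K.T; return c[:,:2]/c[:,2:]
def tri(a,b):
    A=[];B=[]
    for n,px in (("top",a),("scene",b)):
        K,o,M=cam(n); d=M@np.linalg.solve(K,[px[0],px[1],1]); d/=np.linalg.norm(d); Q=np.eye(3)-np.outer(d,d); A.append(Q);B.append(Q@o)
    return np.linalg.lstsq(np.vstack(A),np.hstack(B),rcond=None)[0]
E
python3 - <<'E'
from h import *
s=bot.observe(); print(s, bot.tcp_to_grasp)
for n in("scene","top"):
    cv2.imwrite(f"pics/{n}0.png",bot.grab_frame(n)); print(n,bot.camera_params(n))
    for l in("jig","pivot_pin","sheet_centre","roller","stand","phone","spudger","tweezers"):
        print(l,[(round(d["confidence"],2),np.round(d["location"],1)) for d in bot.spot_point(n,l)[:2]])
E
```

```text
{'t': 0.0, 'qpos': array([ 1.30035706,  0.70708892, -0.02761936,  1.48505083,  0.02201609,
        0.95087381, -0.07552127]), 'joint_velocities': array([-5.77613093e-04, -3.13221035e-04, -9.79853139e-05,  1.10541181e-04,
       -4.00799454e-04, -1.17339440e-03,  1.93926673e-03]), 'joint_torque': array([-1.87897429e-03, -8.83221817e+01,  1.23424731e+00, -2.36167485e+01,
        1.68097357e-02,  6.54475982e-03,  7.60554235e-05]), 'eef_pos': array([ 0.13031275, -0.55975017,  0.23082332]), 'eef_rot': array([-3.11997310e+00, -3.58379844e-01,  2.75264021e-04]), 'contact_force': array([ 0.612614  ,  0.33722479, -0.29684588]), 'torque': array([ 0.06067225,  0.06357499, -0.00162901]), 'grasp_force': 0.0, 'opening': 0.9978323466526521} -0.0187
scene {'intrinsics': array([[484.21519546,   0.        , 283.71551338],
       [  0.        , 484.21519546, 201.10049503],
       [  0.        ,   0.        ,   1.        ]]), 'origin': array([-0.01903826,  0.57614587,  0.75906961]), 'orientation': array([-0.94810181,  2.380122  , -1.16871102])}
jig [(0.87, array([269.6, 245. ]))]
pivot_pin [(0.66, array
[... 266 characters left out ...]
3.8, 177.8]))]
tweezers [(0.87, array([202.6, 315.3]))]
top {'intrinsics': array([[383.70968252,   0.        , 276.55274686],
       [  0.        , 383.70968252, 206.8556034 ],
       [  0.        ,   0.        ,   1.        ]]), 'origin': array([ 0.44839145, -0.06755581,  0.9117231 ]), 'orientation': array([-2.10678018,  2.15696507, -0.21596355])}
jig [(0.91, array([236.7, 229.1]))]
pivot_pin [(0.97, array([267.1, 227.3]))]
sheet_centre [(0.79, array([232.8, 228.4]))]
roller [(0.93, array([349.2, 234.5]))]
stand [(0.93, array([346.3, 235.9]))]
phone [(0.93, array([282.8, 171.3]))]
spudger [(0.48, array([354.1, 181.9]))]
tweezers [(0.61, array([140.8, 253.1])), (0.32, array([232.7, 228. ]))]
```

Run:
```python
from h import *
a=cv2.imread("pics/scene0.png")[100:380,80:460];b=cv2.imread("pics/top0.png")[100:380,80:460]
cv2.imwrite("pics/b.png",cv2.resize(b,None,fx=2.1,fy=2.1,interpolation=cv2.INTER_CUBIC)); cv2.imwrite("pics/a.png",cv2.resize(a,None,fx=2.1,fy=2.1,interpolation=cv2.INTER_CUBIC))
for n,d in dict(jig=((236.7,229.1),(269.6,245),.003),pin=((267.1,227.3),(291.1,226),.023),sc=((232.8,228.4),(266.6,230),.0505),roller=((349.2,234.5),(343.4,197.4),.014),stand=((346.3,235.9),(349.5,201.5),.003),ph=((282.8,171.3),(263.4,197.1),.003)).items():
    print(n,tri(d[0],d[1]).round(4),ray("top",d[0],d[2]).round(4),ray("scene",d[1],d[2]).round(4))
for l in("jig","stand","roller"):
    m=bot.silhouettes("top",l)[0]["mask"]; r=cv2.minAreaRect(np.argwhere(m)[:,::-1].astype(np.float32)); print(l,r,m.sum())
    bx=cv2.boxPoints(r); z={"jig":.03,"stand":.011,"roller":.11}[l]; print(np.array([ray("top",p,z) for p in bx]).round(3).tolist())
```

```text
jig [0.5638 0.009  0.0043] [0.5666 0.011  0.003 ] [0.562  0.0065 0.003 ]
pin [ 0.5647 -0.0635  0.0156] [ 0.5665 -0.0615  0.023 ] [ 0.5559 -0.0589  0.023 ]
sc [0.5616 0.0153 0.0543] [0.5622 0.0157 0.0505] [0.5646 0.0122 0.0505]
roller [ 0.5497 -0.2555  0.0012] [ 0.5462 -0.2544  0.014 ] [ 0.542 -0.24   0.014]
stand [ 0.54  -0.255 -0.006] [ 0.5442 -0.2496  0.003 ] [ 0.5284 -0.249   0.003 ]
ph [ 0.7016 -0.1053  0.007 ] [ 0.7067 -0.1027  0.003 ] [ 0.7007 -0.1109  0.003 ]
jig ((235.60546875, 229.34793090820312), (48.33722686767578, 86.90338134765625), 87.87889862060547) 4093
[[0.618, 0.114, 0.03], [0.621, -0.089, 0.03], [0.508, -0.09, 0.03], [0.506, 0.108, 0.03]]
stand ((349.5, 235.5), (41.0, 33.0), 90.0) 626
[[0.594, -0.219, 0.011], [0.592, -0.298, 0.011], [0.495, -0.291, 0.011], [0.497, -0.214, 0.011]]
roller ((353.5, 233.5), (33.0, 23.0), 90.0) 663
[[0.573, -0.221, 0.11], [0.572, -0.27, 0.11], [0.503, -0.266, 0.11], [0.504, -0.217, 0.11]]
```

View pics/b.png

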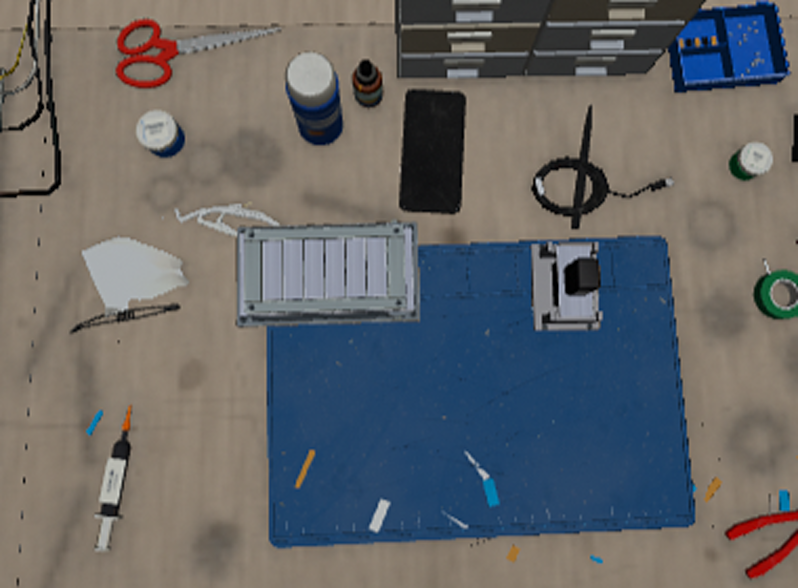

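View pics/a.png

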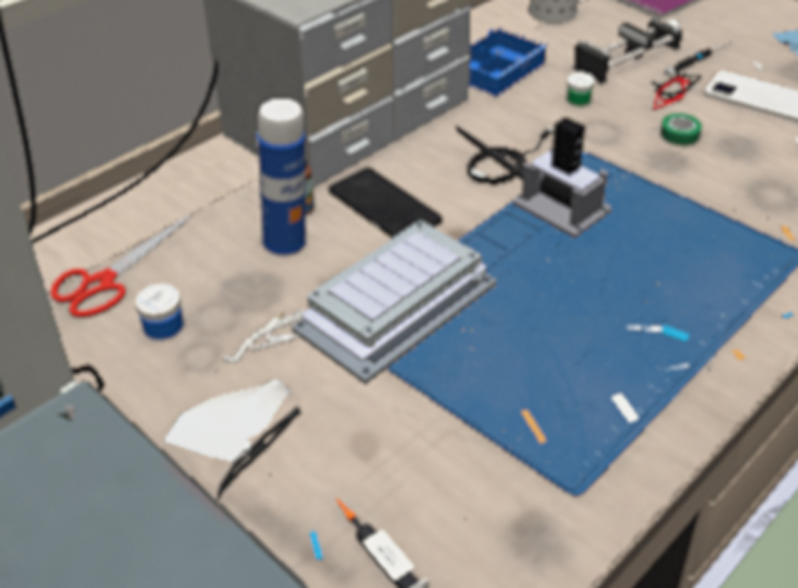

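The top view shows the jig at crop (328,272) and the stand with the roller at (567,285), roller axle along world x. The phone is at (433,150) and the spudger at (583,165). Next I refine the poses by fitting the box outlines to the masks.

```bash
cat > fit.py <<'E'
from h import *
from scipy.optimize import minimize
def box(x0,x1,y0,y1,z0,z1): return np.array([[x,y,z] for x in(x0,x1) for y in(y0,y1) for z in(z0,z1)],float)/1000
H=box(-16,16,-12,12,59,123)
ROL=[H,box(-38,38,-18,18,53,59)]
ST=[box(-49,49,-37,37,0,8),box(-42,-32,-28,28,0,53),box(32,42,-28,28,0,53)]
S=4
def draw(n,boxes,p,w=(0,0,0)):
    im=np.zeros((420*S,560*S),np.uint8); c,s=np.cos(p[2]),np.sin(p[2]); M=np.array([[c,-s,0],[s,c,0],[0,0,1]])
    for b in boxes:
        q=proj(n,b@M.T+[p[0],p[1],.003]); h=cv2.convexHull(((q+.5)*S).astype(np.float32)).astype(np.int32); cv2.fillConvexPoly(im,h,255)
    return cv2.resize(im,(560,420),interpolation=cv2.INTER_AREA)/255.
def fit(ms,boxes,p0,fn=None):
    def cost(v):
        p=np.array(v)/[1000,1000,100]  # mm,mm,.01rad
        return sum(np.abs(draw(n,boxes,p)-m).sum()/m.sum() for n,m in ms.items())
    s=np.array(p0)*[1000,1000,100]
    r=minimize(cost,s,method="Nelder-Mead",options=dict(initial_simplex=s+np.array([[0,0,0],[8,0,0],[0,8,0],[0,0,6]]),xatol=.1,fatol=1e-4))
    return (r.x/[1000,1000,100]).round(4),round(r.fun,3)
E
python3 - <<'E'
from fit import *
m={l:{n:bot.silhouettes(n,l)[0]["mask"].astype(float) for n in("top","scene")} for l in("jig","stand","roller")}
st={n:np.maximum(m["stand"][n],m["roller"][n]) for n in("top","scene")}
hd={}
for n,g in (("top",cv2.imread("pics/top0.png")),("scene",cv2.imread("pics/scene0.png"))):
    hd[n]=((g.max(2)<70)&(m["roller"][n]>0)).astype(float)
hd["scene"][165+20:]=0   # only handle, above bridge
ub=[box(-56,56,-102,102,0,10)]
for k,ms,bx,p in(("stand+roller",st,ST+ROL,(.544,-.255,0)),("handle",hd,[H],(.544,-.255,0)),("roller",m["roller"],ROL,(.544,-.255,0)),("jig",m["jig"],ub+[box(-45,45,-86,86,30,46)],(.563,.011,0))):
    print(k,fit(ms,bx,p),[(n,fit({n:ms[n]},bx,p)) for n in ms])
np.savez("m.npz",jt=m["jig"]["top"],js=m["jig"]["scene"])
E
```

```text
stand+roller (array([ 0.5409, -0.2538, -0.0241]), np.float64(0.22)) [('top', (array([ 0.5439, -0.2533, -0.008 ]), np.float64(0.085))), ('scene', (array([ 5.390e-01, -2.533e-01, -5.000e-04]), np.float64(0.106)))]
handle (array([ 0.5438, -0.2545,  0.042 ]), np.float64(0.856)) [('top', (array([ 0.5432, -0.2538,  0.0421]), np.float64(0.333))), ('scene', (array([ 0.546 , -0.2583,  0.035 ]), np.float64(0.516)))]
roller (array([ 0.543 , -0.2516, -0.0125]), np.float64(0.485)) [('top', (array([ 0.5436, -0.2518, -0.0031]), np.float64(0.108))), ('scene', (array([ 0.5365, -0.246 , -0.0021]), np.float64(0.311)))]
jig (array([0.5642, 0.0122, 0.0162]), np.float64(0.076)) [('top', (array([0.5647, 0.0122, 0.0055]), np.float64(0.026))), ('scene', (array([0.5621, 0.0122, 0.0175]), np.float64(0.034)))]
```

```bash
cat >> h.py <<'E'
def go(p,yaw=0.0):
    s=bot.observe(); T=R.from_rotvec(s["eef_rot"]); c,sn=np.cos(yaw),np.sin(yaw)
    G=R.from_matrix(np.array([[c,sn,0],[sn,-c,0],[0,0,-1]]))
    print("d mm",(T.inv().apply(np.array(p)-s["eef_pos"])*1000).round(1),"turn",(T.inv()*G).as_rotvec().round(4))
def st():
    s=bot.observe(); print(round(s["t"],2),s["eef_pos"].round(4),s["eef_rot"].round(4),"F",s["contact_force"].round(2),"T",s["torque"].round(2),s["opening"].round(3),s["grasp_force"])
E
python3 -c "
from h import *
go([.542,-.2535,.16])"
```

```text
d mm [ 470.4 -205.1   71.3] turn [-1.000e-04 -0.000e+00  2.288e-01]
```

```bash
python3 -m crank '[[-1,470,-205,71,0,0,0.229],[-1,470,-205,71,0,0,0.229],[-1,470,-205,71,0,0,0.229],[-1,470,-205,71,0,0,0.229],[-1,470,-205,71,0,0,0.229],[-1,470,-205,71,0,0,0.229],[-1,470,-205,71,0,0,0.229],[-1,470,-205,71,0,0,0.229],[-1,470,-205,71,0,0,0.229],[-1,470,-205,71,0,0,0.229],[-1,470,-205,71,0,0,0.229],[-1,470,-205,71,0,0,0.229]]'
python3 - <<'E'
from h import *
st(); g=bot.grab_frame("scene"); cv2.imwrite("pics/c.png",cv2.resize(g[60:260,230:450],None,fx=3,fy=3,interpolation=cv2.INTER_CUBIC)); go([.542,-.2535,.08])
E
```

```text
t: 2.55
eef_pos: [0.5433, -0.2513, 0.1595]
eef_rot: [-3.14, -0.006, 0.0]
contact_force: [-0.3, -0.6, 1.2]
opening: 0.999
grasp_force: 0.0Traceback (most recent call last):
  File "<stdin>", line 2, in <module>
  File "h.py", line 22, in st
    s=bot.observe(); print(round(s["t"],2),s["eef_pos"].round(4),s["eef_rot"].round(4),"F",s["contact_force"].round(2),"T",s["torque"].round(2),s["opening"].round(3),s["grasp_force"])
                                                                                                                                                ^^^^^^^^^^^^^^^^^^
AttributeError: 'float' object has no attribute 'round'
```

```bash
sed -i 's/s\["opening"\].round(3)/s["opening"]/' h.py; python3 -m crank '[[-1,-1,2,40,0,0,0],[-1,-1,2,79,0,0,0],[-1,-1,2,79,0,0,0],[-1,-1,2,79,0,0,0]]'
python3 - <<'E'
from h import *
st(); g=bot.grab_frame("scene"); cv2.imwrite("pics/c.png",cv2.resize(g[60:260,230:450],None,fx=3,fy=3,interpolation=cv2.INTER_CUBIC)); go([.542,-.2535,.08])
E
```

```text
t: 2.95
eef_pos: [0.5403, -0.2567, 0.0824]
eef_rot: [3.141, -0.002, -0.0]
contact_force: [0.2, -0.4, 1.0]
opening: 0.997
grasp_force: 0.0
2.95 [ 0.5403 -0.2567  0.0824] [ 3.1413e+00 -2.0000e-03 -3.0000e-04] F [ 0.21 -0.44  1.02] T [0.03 0.04 0.  ] 0.997307068319134 0.0
d mm [ 1.1 -3.2  3.2] turn [ 0.0009 -0.0015 -0.001 ]
```

View pics/c.png

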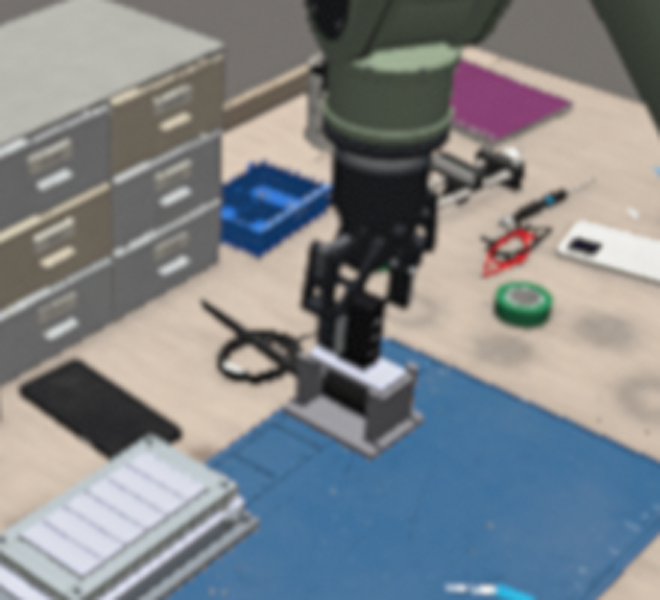

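Fingers straddle the handle at crop (365,330), as intended. I centre them and close.

```bash
python3 -m crank '[[-1,1,-3,3,0,0,0],[-1,1,-3,3,0,0,0],[1,1,-3,3,0,0,0],[1,1,-3,3,0,0,0],[1,1,-3,3,0,0,0],[1,1,-3,3,0,0,0],[1,1,-3,3,0,0,0],[1,1,-3,3,0,0,0],[1,1,-3,3,0,0,0]]'; python3 -c "
from h import *
st()"
```

```text
t: 3.9
eef_pos: [0.5417, -0.2528, 0.0784]
eef_rot: [-3.142, 0.0, -0.0]
contact_force: [-0.2, -0.8, 4.0]
opening: 0.269
grasp_force: 60.0
3.9 [ 0.5417 -0.2528  0.0784] [-3.1416e+00  3.0000e-04 -2.0000e-04] F [-0.17 -0.78  4.03] T [0.14 0.18 0.03] 0.26947857236011774 59.99889135360718
```

```bash
python3 -m crank '[[1,0,0,-40,0,0,0],[1,0,0,-80,0,0,0],[1,0,0,-80,0,0,0],[1,6,-50,-80,0,0,0],[1,12,-100,-80,0,0,0],[1,18,-150,-80,0,0,0],[1,23,-200,-80,0,0,0],[1,23,-210,-80,0,0,0],[1,23,-210,-80,0,0,0],[1,23,-210,-80,0,0,0],[1,23,-210,-80,0,0,0]]'
python3 - <<'E'
from h import *
st(); bot_i=bot.grab_frame("top"); cv2.imwrite("pics/d.png",cv2.resize(bot_i[160:300,170:380],None,fx=3.5,fy=3.5,interpolation=cv2.INTER_CUBIC))
s=bot.grab_frame("scene"); cv2.imwrite("pics/e.png",cv2.resize(s[110:300,200:400],None,fx=3,fy=3,interpolation=cv2.INTER_CUBIC))
E
```

```text
t: 5.0
eef_pos: [0.5645, -0.0442, 0.158]
eef_rot: [3.141, -0.003, -0.001]
contact_force: [1.0, 1.1, -3.4]
opening: 0.27
grasp_force: 61.0
5.0 [ 0.5645 -0.0442  0.158 ] [ 3.1411e+00 -3.2000e-03 -8.0000e-04] F [ 1.01  1.07 -3.39] T [0.04 0.05 0.01] 0.27034196248636794 61.00597143173218
```

View pics/e.png

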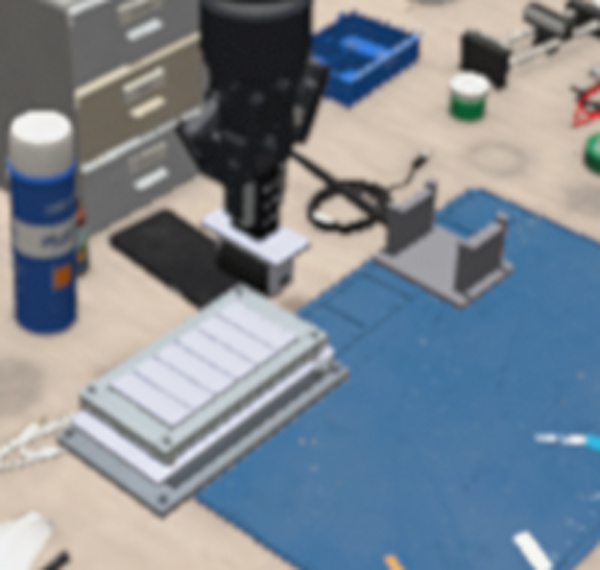

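The jig shows strip end 1 at crop (240,310), nearest the stand. The roller hangs upright above it. Next I feel for contact, stopping on force.

```bash
cat > chk.py <<'E'
import sys
from h import *
s=bot.observe(); f=s["contact_force"]; print(round(s["t"],2),"z",(s["eef_pos"]*1000).round(2),"F",(f+[0,0,3.4]).round(1))
sys.exit(int(f[2]+3.4>float(sys.argv[1])))
E
python3 -m crank '[[1,0,0,15,0,0,0],[1,0,0,30,0,0,0],[1,0,0,33,0,0,0],[1,0,0,33,0,0,0],[1,0,0,33,0,0,0],[1,0,0,33,0,0,0]]' >/dev/null; python3 chk.py 2.5 &&
python3 -m crank '[[1,0,0,1,0,0,0],[1,0,0,1,0,0,0],[1,0,0,1,0,0,0]]' >/dev/null && python3 chk.py 2.5 &&
python3 -m crank '[[1,0,0,1,0,0,0],[1,0,0,1,0,0,0],[1,0,0,1,0,0,0]]' >/dev/null && python3 chk.py 2.5 &&
python3 -m crank '[[1,0,0,1,0,0,0],[1,0,0,1,0,0,0],[1,0,0,1,0,0,0]]' >/dev/null && python3 chk.py 2.5 &&
python3 -m crank '[[1,0,0,1,0,0,0],[1,0,0,1,0,0,0],[1,0,0,1,0,0,0]]' >/dev/null && python3 chk.py 2.5 &&
python3 -m crank '[[1,0,0,1,0,0,0],[1,0,0,1,0,0,0],[1,0,0,1,0,0,0]]' >/dev/null && python3 chk.py 2.5
```

```text
5.7 z [565.   -42.88 125.94] F [-0.3  0.5  0.9]
6.0 z [564.73 -42.71 124.4 ] F [ 0.5 -0.3  0.3]
6.3 z [564.68 -42.72 123.27] F [ 0.5 -0.2 -0. ]
6.6 z [564.69 -42.7  122.28] F [-0.3 -0.7  0.2]
6.9 z [564.7  -42.75 121.29] F [0.3 0.5 0.6]
7.2 z [564.72 -42.74 120.31] F [ 0.1 -1.   0.6]
```

```bash
python3 -m crank '[[1,0,0,1,0,0,0],[1,0,0,1,0,0,0],[1,0,0,1,0,0,0]]' >/dev/null && python3 chk.py 2.5 &&
python3 -m crank '[[1,0,0,1,0,0,0],[1,0,0,1,0,0,0],[1,0,0,1,0,0,0]]' >/dev/null && python3 chk.py 2.5 &&
python3 -m crank '[[1,0,0,1,0,0,0],[1,0,0,1,0,0,0],[1,0,0,1,0,0,0]]' >/dev/null && python3 chk.py 2.5 &&
python3 -m crank '[[1,0,0,1,0,0,0],[1,0,0,1,0,0,0],[1,0,0,1,0,0,0]]' >/dev/null && python3 chk.py 2.5 &&
python3 -m crank '[[1,0,0,1,0,0,0],[1,0,0,1,0,0,0],[1,0,0,1,0,0,0]]' >/dev/null && python3 chk.py 2.5
```

```text
7.5 z [564.69 -42.75 119.29] F [1.1 0.8 0.8]
7.8 z [564.82 -42.74 118.45] F [-0.9  1.1  3.7]
```

```bash
python3 -m crank '[[1,0,0,-15,0,0,0],[1,0,-20,-25,0,0,0],[1,0,-60,-25,0,0,0],[1,-1,-110,-25,0,0,0],[1,-1,-110,-20,0,0,0],[1,-1,-110,-13,0,0,0],[1,-1,-110,-12,0,0,0],[1,-1,-110,-12,0,0,0],[1,-1,-110,-12,0,0,0]]' >/dev/null; python3 chk.py 2.5 &&
python3 -m crank '[[1,0,0,1,0,0,0],[1,0,0,1,0,0,0],[1,0,0,1,0,0,0]]' >/dev/null && python3 chk.py 2.5 &&
python3 -m crank '[[1,0,0,1,0,0,0],[1,0,0,1,0,0,0],[1,0,0,1,0,0,0]]' >/dev/null && python3 chk.py 2.5 &&
python3 -m crank '[[1,0,0,1,0,0,0],[1,0,0,1,0,0,0],[1,0,0,1,0,0,0]]' >/dev/null && python3 chk.py 2.5 &&
python3 -m crank '[[1,0,0,1,0,0,0],[1,0,0,1,0,0,0],[1,0,0,1,0,0,0]]' >/dev/null && python3 chk.py 2.5 &&
python3 -m crank '[[1,0,0,1,0,0,0],[1,0,0,1,0,0,0],[1,0,0,1,0,0,0]]' >/dev/null && python3 chk.py 2.5 &&
python3 -m crank '[[1,0,0,1,0,0,0],[1,0,0,1,0,0,0],[1,0,0,1,0,0,0]]' >/dev/null && python3 chk.py 2.5 &&
python3 -m crank '[[1,0,0,1,0,0,0],[1,0,0,1,0,0,0],[1,0,0,1,0,0,0]]' >/dev/null && python3 chk.py 2.5
```

```text
8.7 z [563.89  66.36 130.46] F [-0.4 -0.1  0. ]
9.0 z [563.75  67.19 129.36] F [-0.4  0.2  0.3]
9.3 z [563.72  67.25 128.29] F [-0.7 -0.3  0.3]
9.6 z [563.75  67.27 127.31] F [-0.3 -0.6  0.1]
9.9 z [563.72  67.27 126.3 ] F [ 0.7 -0.3 -0.6]
10.2 z [563.72  67.25 125.31] F [ 0.6 -0.5 -0.4]
10.5 z [563.72  67.24 124.29] F [-0.  -0.2  1. ]
10.8 z [563.72  67.25 123.31] F [-0.5  0.3  0.2]
```

```bash
python3 -m crank '[[1,0,0,1,0,0,0],[1,0,0,1,0,0,0],[1,0,0,1,0,0,0]]' >/dev/null && python3 chk.py 2.5 &&
python3 -m crank '[[1,0,0,1,0,0,0],[1,0,0,1,0,0,0],[1,0,0,1,0,0,0]]' >/dev/null && python3 chk.py 2.5 &&
python3 -m crank '[[1,0,0,1,0,0,0],[1,0,0,1,0,0,0],[1,0,0,1,0,0,0]]' >/dev/null && python3 chk.py 2.5 &&
python3 -m crank '[[1,0,0,1,0,0,0],[1,0,0,1,0,0,0],[1,0,0,1,0,0,0]]' >/dev/null && python3 chk.py 2.5 &&
python3 -m crank '[[1,0,0,1,0,0,0],[1,0,0,1,0,0,0],[1,0,0,1,0,0,0]]' >/dev/null && python3 chk.py 2.5
```

```text
11.1 z [563.74  67.25 122.32] F [0.1 0.1 0. ]
11.4 z [563.74  67.3  121.32] F [ 0.9  0.4 -0.3]
11.7 z [563.73  67.25 120.3 ] F [ 0.  -0.7  0.3]
12.0 z [563.72  67.27 119.29] F [ 0.2 -0.6  0.8]
12.3 z [563.82  67.29 118.43] F [0.5 0.2 4.5]
```

Both ends make contact at TCP z of about 118.7 mm, so the plate is close to level. I press strip 6 down, then roll back toward strip 1.

```bash
python3 -m crank '[[1,0,0,0.5,0,0,0],[1,0,0,0.5,0,0,0],[1,0,0,0.5,0,0,0]]' >/dev/null && python3 chk.py 14 &&
python3 -m crank '[[1,0,0,0.25,0,0,0],[1,0,0,0.5,0,0,0],[1,0,0,0.5,0,0,0]]' >/dev/null && python3 chk.py 14 &&
python3 -m crank '[[1,0,0,0.25,0,0,0],[1,0,0,0.5,0,0,0],[1,0,0,0.5,0,0,0]]' >/dev/null && python3 chk.py 14 &&
python3 -m crank '[[1,0,0,0.25,0,0,0],[1,0,0,0.5,0,0,0],[1,0,0,0.5,0,0,0]]' >/dev/null && python3 chk.py 14 &&
python3 -m crank '[[1,0,0,0.25,0,0,0],[1,0,0,0.5,0,0,0],[1,0,0,0.5,0,0,0]]' >/dev/null && python3 chk.py 14 &&
python3 -m crank '[[1,0,0,0.25,0,0,0],[1,0,0,0.5,0,0,0],[1,0,0,0.5,0,0,0]]' >/dev/null && python3 chk.py 11.5 &&
python3 -m crank '[[1,0,0,0.25,0,0,0],[1,0,0,0.5,0,0,0],[1,0,0,0.5,0,0,0]]' >/dev/null && python3 chk.py 11.5
```

```text
12.6 z [563.83  67.26 117.93] F [0.3 0.4 6.8]
12.9 z [563.83  67.27 117.34] F [-0.2 -0.6  6.4]
13.2 z [563.78  67.31 116.8 ] F [0.5 0.  6.1]
13.5 z [563.79  67.26 116.29] F [0.4 1.3 6.5]
13.8 z [563.76  67.25 115.79] F [0.8 0.5 6.8]
14.1 z [563.78  67.3  115.37] F [0.3 0.2 9. ]
14.4 z [563.84  67.25 115.03] F [-0.6 -0.1 11.2]
```

```bash
python3 -m crank '[[1,0,2,0,0,0,0],[1,0,4,0,0,0,0],[1,0,6,0,0,0,0],[1,0,8,0,0,0,0]]' >/dev/null && python3 chk.py 15 &&
python3 -m crank '[[1,0,2,0,0,0,0],[1,0,4,0,0,0,0],[1,0,6,0,0,0,0]]' >/dev/null && python3 chk.py 15 &&
python3 -m crank '[[1,0,2,0,0,0,0],[1,0,4,0,0,0,0],[1,0,6,0,0,0,0]]' >/dev/null && python3 chk.py 15 &&
python3 -m crank '[[1,0,2,0,0,0,0],[1,0,4,0,0,0,0],[1,0,6,0,0,0,0]]' >/dev/null && python3 chk.py 15
```

```text
14.8 z [563.83  59.9  115.06] F [-0.7  2.  12. ]
15.1 z [563.81  53.35 115.04] F [-0.6  0.9 11.7]
15.4 z [563.81  47.27 115.05] F [-0.7  0.4 12.5]
15.7 z [563.81  41.51 115.04] F [-0.4  4.1 11.8]
```

```bash
python3 -m crank '[[1,0,2,0,0,0,0],[1,0,4,0,0,0,0],[1,0,6,0,0,0,0],[1,0,8,0,0,0,0],[1,0,10,0,0,0,0]]' >/dev/null && python3 chk.py 15 &&
python3 -m crank '[[1,0,2,0,0,0,0],[1,0,4,0,0,0,0],[1,0,6,0,0,0,0],[1,0,8,0,0,0,0],[1,0,10,0,0,0,0]]' >/dev/null && python3 chk.py 15 &&
python3 -m crank '[[1,0,2,0,0,0,0],[1,0,4,0,0,0,0],[1,0,6,0,0,0,0],[1,0,8,0,0,0,0],[1,0,10,0,0,0,0]]' >/dev/null && python3 chk.py 15 &&
python3 -m crank '[[1,0,2,0,0,0,0],[1,0,4,0,0,0,0],[1,0,6,0,0,0,0],[1,0,8,0,0,0,0],[1,0,10,0,0,0,0]]' >/dev/null && python3 chk.py 15 &&
python3 -m crank '[[1,0,2,0,0,0,0],[1,0,4,0,0,0,0],[1,0,6,0,0,0,0],[1,0,8,0,0,0,0],[1,0,10,0,0,0,0]]' >/dev/null && python3 chk.py 15
```

```text
16.2 z [563.79  31.28 115.03] F [-1.2  0.7 12.5]
16.7 z [563.79  21.22 115.02] F [-0.2 -0.6 12.1]
17.2 z [563.78  11.46 115.02] F [-1.   1.2 11.2]
17.7 z [563.81   1.23 115.03] F [-0.8  0.1 11.8]
18.2 z [563.79  -8.33 115.02] F [-0.7  1.8 11.1]
```

```bash
python3 -m crank '[[1,0,2,0,0,0,0],[1,0,4,0,0,0,0],[1,0,6,0,0,0,0],[1,0,8,0,0,0,0],[1,0,10,0,0,0,0]]' >/dev/null && python3 chk.py 15 &&
python3 -m crank '[[1,0,2,0,0,0,0],[1,0,4,0,0,0,0],[1,0,6,0,0,0,0],[1,0,8,0,0,0,0],[1,0,10,0,0,0,0]]' >/dev/null && python3 chk.py 15 &&
python3 -m crank '[[1,0,2,0,0,0,0],[1,0,4,0,0,0,0],[1,0,6,0,0,0,0],[1,0,8,0,0,0,0],[1,0,10,0,0,0,0]]' >/dev/null && python3 chk.py 15 &&
python3 -m crank '[[1,0,2,0,0,0,0],[1,0,4,0,0,0,0],[1,0,6,0,0,0,0],[1,0,8,0,0,0,0],[1,0,10,0,0,0,0],[1,0,10,0,0,0,0],[1,0,10,0,0,0,0]]' >/dev/null && python3 chk.py 15
```

```text
18.7 z [563.77 -18.76 114.99] F [-0.3  0.7 10.9]
19.2 z [563.76 -28.09 114.99] F [ 0.3  3.5 11. ]
19.7 z [563.75 -38.78 114.99] F [-0.3  1.1 10.8]
20.4 z [563.77 -48.92 114.99] F [-1.   0.1 10.9]
```

Force held at about 11–12 N over the whole length. I lift and carry the roller over the stand, then look.

```bash
python3 -m crank '[[1,0,0,-25,0,0,0],[1,0,0,-45,0,0,0],[1,-5,50,-45,0,0,0],[1,-10,100,-45,0,0,0],[1,-16,150,-45,0,0,0],[1,-22,190,-45,0,0,0],[1,-22,204,-45,0,0,0],[1,-22,204,-45,0,0,0],[1,-22,204,-45,0,0,0],[1,-22,204,-45,0,0,0],[1,-22,204,-45,0,0,0]]'
python3 - <<'E'
from h import *
st(); go([.5417,-.2528,.0784])
g=bot.grab_frame("scene"); cv2.imwrite("pics/f.png",cv2.resize(g[80:290,210:420],None,fx=2.8,fy=2.8,interpolation=cv2.INTER_CUBIC))
E
```

```text
t: 21.5
eef_pos: [0.542, -0.2515, 0.1598]
eef_rot: [-3.141, -0.002, 0.0]
contact_force: [0.0, 0.9, -4.3]
opening: 0.273
grasp_force: 61.2
21.5 [ 0.542  -0.2515  0.1598] [-3.1411e+00 -2.0000e-03  2.0000e-04] F [ 0.01  0.86 -4.34] T [-0.02 -0.01 -0.03] 0.2731713878236035 61.17233991622925
d mm [-0.3  1.3 81.4] turn [-0.0005  0.0001  0.0013]
```

View pics/f.png

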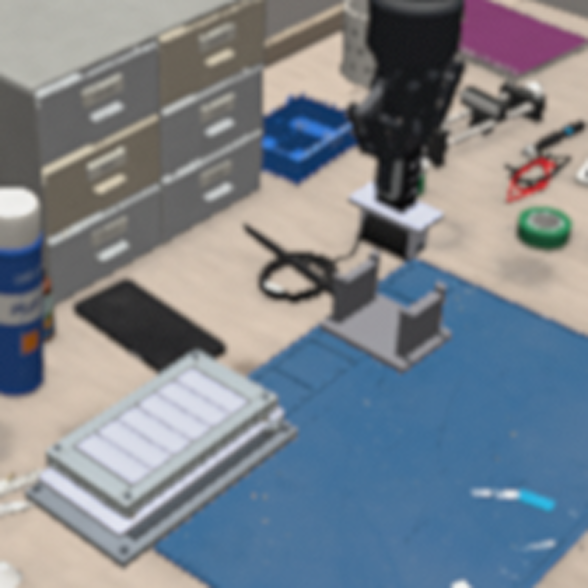

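Strips look even with the rails at crop (165,420), and the roller hangs upright over the stand at (400,220). Now I lower it.

```bash
python3 -m crank '[[1,0,0,20,0,0,0],[1,0,0,40,0,0,0],[1,0,0,60,0,0,0],[1,0,0,72,0,0,0],[1,0,0,75,0,0,0],[1,0,0,75,0,0,0],[1,0,0,75,0,0,0]]' >/dev/null && python3 chk.py 6 &&
python3 -m crank '[[1,0,0,2,0,0,0],[1,0,0,4,0,0,0],[1,0,0,4,0,0,0],[1,0,0,4,0,0,0]]' >/dev/null && python3 chk.py 2 &&
python3 -m crank '[[1,0,0,1,0,0,0],[1,0,0,1,0,0,0],[1,0,0,1,0,0,0]]' >/dev/null && python3 chk.py 2 &&
python3 -m crank '[[1,0,0,1,0,0,0],[1,0,0,1,0,0,0],[1,0,0,1,0,0,0]]' >/dev/null && python3 chk.py 2
```

```text
22.25 z [ 542.03 -252.84   85.63] F [ 0.6 -0.3  1.3]
22.65 z [ 541.66 -252.76   80.84] F [-0.2 -0.1 -0. ]
22.95 z [ 541.66 -252.74   79.8 ] F [-0.2 -0.1  0.9]
23.25 z [ 541.65 -252.71   78.76] F [-0.8  0.4  0.3]
```

```bash
python3 -m crank '[[1,0,0,0.5,0,0,0],[1,0,0,0.5,0,0,0],[1,0,0,0.5,0,0,0]]' >/dev/null && python3 chk.py 2 &&
python3 -m crank '[[1,0,0,0.5,0,0,0],[1,0,0,0.5,0,0,0],[1,0,0,0.5,0,0,0]]' >/dev/null && python3 chk.py 2 &&
python3 -m crank '[[1,0,0,0.5,0,0,0],[1,0,0,0.5,0,0,0],[1,0,0,0.5,0,0,0]]' >/dev/null && python3 chk.py 2
```

```text
23.55 z [ 541.71 -252.78   78.45] F [-2.2  0.7  3.9]
```

```bash
python3 -m crank '[[-1,0,0,0,0,0,0],[-1,0,0,0,0,0,0],[-1,0,0,0,0,0,0],[-1,0,0,0,0,0,0],[-1,0,0,0,0,0,0],[-1,0,0,0,0,0,0]]'; python3 -m crank '[[-1,0,0,-20,0,0,0],[-1,0,0,-50,0,0,0],[-1,0,0,-90,0,0,0],[-1,0,0,-130,0,0,0],[-1,0,80,-130,0,0,0],[-1,0,120,-130,0,0,0],[-1,0,150,-130,0,0,0],[-1,0,150,-130,0,0,0],[-1,0,150,-130,0,0,0],[-1,0,150,-130,0,0,0]]'
python3 - <<'E'
from fit import *
g={n:bot.grab_frame(n) for n in("top","scene")}
st={n:np.maximum(*[bot.silhouettes(n,l)[0]["mask"].astype(float) for l in("stand","roller")]) for n in g}
print(fit({"top":st["top"]},ST+ROL,(.544,-.255,0)),fit({"scene":st["scene"]},ST+ROL,(.544,-.255,0)))
a=cv2.resize(g["scene"][80:290,210:420],None,fx=2.8,fy=2.8,interpolation=cv2.INTER_CUBIC); cv2.imwrite("pics/g.png",a)
E
```

```text
t: 24.15
eef_pos: [0.5417, -0.2528, 0.0783]
eef_rot: [-3.142, 0.0, -0.0]
contact_force: [-0.2, -0.2, 0.9]
opening: 1.0
grasp_force: 0.0
t: 25.15
eef_pos: [0.542, -0.4017, 0.2083]
eef_rot: [-3.141, -0.001, -0.0]
contact_force: [0.3, -0.2, 0.1]
opening: 1.002
grasp_force: 0.0
(array([ 0.5447, -0.2535, -0.0052]), np.float64(0.067)) (array([ 0.5403, -0.252 ,  0.0142]), np.float64(0.104))
```

View pics/g.png

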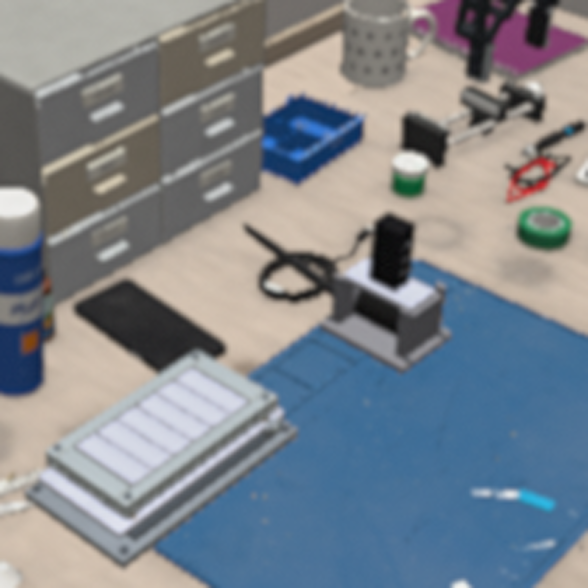

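The roller sits upright in its stand at crop (390,270). The strips at (165,420) are flush, and the arm is clear.

```bash
python3 -c "
from plant import bot
print(bot.sign_off())"
```

```text
the job is handed in; nothing more can be done
None
```

I rolled all six strips down at a measured 11–12 N, put the roller back in its stand and released it, and handed the job in at about 25 s; the hand-in call returned no verdict, so I can't confirm the result.

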